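Release a test cassette from under its hold-down finger

TASK

Take the long white test cassette out of its reading stand and lay it on the lab notebook. First swing the spring-loaded hold-down finger up by its knob until it stays open, with the cassette still in its seat; then lift the cassette out, set it down gently, flat and window up, in the middle of the notebook, and leave the finger open.

Things in the scene. Friction and masses are not known exactly. Their poses are not given: they have to be found in the camera images.
- test_cassette: Long white cassette 84x26x8 mm, grey window mid-top, round well near one end; 20-45 g. Origin: centre of underside, 30 mm above the worktop; z up, x along it from the well end to the end under the finger, within 17 deg of straight away from the robot. It lies on a 16 mm wide rail (sides free mid-length, base plate top at 8 mm), each end in a cup 4 mm deep, 2 mm play: lift straight up.
- finger (a joint): Angle (rad) of the cassette stand's steel hold-down finger: 0 shut on the cassette, 1.9 fully open. Over-centre spring: below about 0.95 it snaps shut, beyond it flips open and stays. Hinge axis level, along the cassette's y, 82 mm from the cassette's centre along its x, 46 mm above the worktop. Finger 14 mm wide, 60 mm long. (A like stand holds a square white tile: not this one.)
- finger_knob (a point): Centre of the black barrel knob (22 mm long along the hinge axis, 14 mm diameter) on a stem on that finger. Shut: 76 mm above the worktop, 37 mm from the cassette's centre along its x. Swings up and away from the robot on a 54 mm radius about the hinge, straight above it at 0.98 rad; about 3 N moves it. Pinched by its flat ends it can turn in the grip. Axes as the cassette's when shut.
- notebook: White spiral-bound lab notebook, lying flat, a written page up, fixed on the worktop, 210x153x16 mm along its x, y, z. Origin: centre of its underside; its top face is 16 mm above the worktop.
Things that resemble listed ones, but are neither listed nor needed, are in the scene too. Leave any yellow look-alike of the part that bears finger alone.

How it is judged:
On the way:
1. the hold-down finger is swung up (over 1.3 rad) while the cassette still lies in its seat (within 10 mm) (value of joint finger above 1.3 rad and distance of test_cassette from where it was at the start of the episode below 0.01 m), for 0.2 s.
At the end, for the whole second after the job is handed in: The cassette lies at rest on the notebook, window up and flat (within 10 degrees), its centre within 50 mm along the notebook's length and 35 mm across it of the notebook's middle; the finger stands open (over 1.3 rad) (x of test_cassette in the frame of notebook between -0.05 and 0.05 m and y of test_cassette in the frame of notebook between -0.035 and 0.035 m and height (world z) of test_cassette between 0.01 and 0.022 m and angle between test_cassette's own z axis and vertical below 0.17 rad and linear speed of test_cassette below 0.02 m/s and value of joint finger above 1.3 rad); the robot touches nothing.
It fails at once if the cassette is pulled or forced out of its seat (over 10 mm), or lies elsewhere, with the hold-down finger down (under 1.0 rad) (distance of test_cassette from where it was at the start of the episode above 0.01 m and value of joint finger below 1 rad).
It fails at once if the cassette is dropped onto the notebook (over 0.6 m/s within 60 mm of the worktop there) (horizontal distance between test_cassette and notebook below 0.12 m and height (world z) of test_cassette below 0.06 m and linear speed of test_cassette above 0.6 m/s).
It also fails if it takes over 48 s, if anything falls off the work surface, if the arm or the gripper's body presses on something with over 40 N, if the wrist force passes 120 N, or if a joint passes its speed limit or range.

ROBOT

A 7-joint arm with a two-finger parallel gripper is mounted at the origin on a cart in front of the work surface, level with it; the furniture and walls round the work are solid. World frame = base frame: x ahead of the robot, y to its left, z up, the work surface at z = 0. Lengths are in m, angles in rad, forces in N, time in s.
With the tool pointing down it reaches from about 0.4 to 0.85 m from the base axis. Payload 4.5 kg.
Tool frame: the origin (TCP) lies at the very end of the fingers, on their centre line; the grasp point (between the pads) lies 19 mm behind it (ctrl.tcp_to_grasp is the distance from the TCP to the grasp point, in m); z points along the fingers, y is the line along which they close (so a half turn about z gives the same grasp; the last joint's range is limited). The gripper opens to 85 mm and grips with 20 to 120 N. Pads are 22 mm wide; open, the fingers measure 114 mm over their backs; the gripper's body (76 mm by 85 mm) begins 54 mm behind the grasp point. The pads swing forward as they close: fully open they stand 13 mm farther back than shut.
Start: joints at [1.314, 0.689, -0.195, 1.565, 0.157, 0.902, -0.215], TCP at [0.179, -0.599, 0.231] pointing down, gripper open.
Joint ranges: [-3.01, 3.01], [-0.46, 2.08], [-1.47, 1.51], [0.13, 2.56], [-1, 4.14], [0.04, 2.09], [-2.66, 2.66]. Speed limits (rad/s): [2.57, 2.57, 3.14, 3.14, 3.14, 3.14, 3.14].

INTERFACE

Orientations are given as [roll, pitch, yaw] about the fixed x, y, z axes, in that order (R = Rz(yaw) Ry(pitch) Rx(roll)).
In Python, from workcell import ctrl gives the robot as it stands.
- The arm moves only by the shell command python3 -m crank 'ROWS' [FORCE]. ROWS is JSON, a list of rows, each an object with "slide": the shift along the world's x, y, z in cm, a list of three; "delta_rot": the turn, a rotation vector about the world's x, y, z in rad, a list of three; "jaw": the gripper's target within -1 to 1 (shut at 1, half-way at 0, fully open at -1). In form: [{"slide": [x, y, z], "delta_rot": [rx, ry, rz], "jaw": jaw}, ...]. A call has 1 to 12 rows; each row shifts and turns the commanded pose from where the row before left it; what a row does not reach is not made up. A row lasts 1/10 s, in which the tool goes at most 50 mm and 8.59 degrees, less where a joint would pass 70% of its speed; a pose out of reach is approached as far as the arm can. A call is refused whole if a number of a shift passes 5 or a number of a turn 0.15, either way. A call with a gripper value outside its range is refused whole. The fingers move at their own pace and stop on an object; FORCE is the grip in N (left out, the last holds). Time passes only in rows, so rows that do not move let the fingers close. It gives the time, the measured TCP pose, the force, the opening and the grip force at its end, in the units of the state.
- ctrl.state(): the state, without advancing time (a new reading comes with each control period).
- ctrl.get_image(name): name is "scene" or "top" or "wrist"; returns a dict with "image" (480x640x3 uint8, red, green, blue), "depth" (480x640 float32, m along the optical axis (not along the pixel's ray), 0 where there is no reading), "intrinsics" (3x3 intrinsics, pixels), "xyz" and "attitude" of the camera in the world. Camera axes: x right, y up, looking along -z (the intrinsics and any distortion apply to the point x, -y, -z); pixel columns grow to the right and rows downward; lengths in m; the calibration is good to about 2 mm. A picture is of the moment at which its call begins.
- ctrl.sign_off(): hands the job in; it is judged then, once.
The state is a dict: "time_s": time; "joints": joint angles; "joint_vel": joint speeds; "joint_torque": joint torques, N m; "position": TCP position; "tool_rot": TCP orientation; "contact_force": force on the tool from outside, world axes, zero at the start; "ft_torque": the same for the moment, N m; "width": opening from 0.0 (shut) to 1.0 (fully open); "grip_force": force on a finger pad.
Only numpy, scipy, OpenCV 4.12 (cv2) and the standard library are available. Lean on these libraries where they do the work, as an engineer would, in place of code of your own. Each camera call takes 0.05 s, during which the arm holds its last target. There are 200 camera calls.

## Working session

There is one attempt and no reset: what is moved stays moved. The work goes in short steps, Python scripts to look and compute and a shell command to move; the robot and the scene stay as the last step left them, time stands still between calls to the robot, and variables do not carry over. Pictures are saved under pics/ and viewed, at most 10 in all, crops included, and the job is handed in when it is done.

```bash
mkdir -p pics; ls; cat > h.py <<'E'
import numpy as np, cv2, json
from workcell import ctrl
from scipy.spatial.transform import Rotation as R
def grab(n):
    d=ctrl.get_image(n); np.savez(f'/tmp/{n}.npz',**{k:np.asarray(v) for k,v in d.items()}); return d
def load(n): return dict(np.load(f'/tmp/{n}.npz',allow_pickle=True))
def rot(d):
    a=np.array(d['attitude'],float)
    return a if a.shape==(3,3) else (R.from_euler('xyz',a).as_matrix() if a.size==3 else R.from_quat(a).as_matrix())
def cloud(d):
    K=d['intrinsics'];z=d['depth'].astype(float);v,u=np.mgrid[:480,:640]
    p=np.stack([(u-K[0,2])/K[0,0]*z,-(v-K[1,2])/K[1,1]*z,-z],-1)
    return p@rot(d).T+np.array(d['xyz'])
def ray(d,u,v,h):
    K=d['intrinsics'];r=rot(d)@np.array([(u-K[0,2])/K[0,0],-(v-K[1,2])/K[1,1],-1]);o=np.array(d['xyz'],float)
    return o+r*(h-o[2])/r[2]
E
python3 - <<'E'
from h import *
for n in('scene','top'):
    d=grab(n);cv2.imwrite(f'pics/{n}0.png',d['image'][...,::-1]);print(n,d['xyz'],d['attitude'],d['intrinsics'],d.keys())
print(ctrl.state())
E
```

```text
pics
scene [-1.07172597 -0.70444608  1.15698172] [ 1.03714331  0.01303951 -1.0584207 ] [[603.34593207   0.         326.42073364]
 [  0.         603.34593207 228.12586203]
 [  0.           0.           1.        ]] dict_keys(['image', 'depth', 'intrinsics', 'xyz', 'attitude'])
top [0.33317201 0.2110294  1.52458761] [ 0.13194322  0.00589672 -1.5510772 ] [[520.53765162   0.         321.10756078]
 [  0.         520.53765162 244.61778851]
 [  0.           0.           1.        ]] dict_keys(['image', 'depth', 'intrinsics', 'xyz', 'attitude'])
{'time_s': 0.1, 'joints': array([ 1.31380879,  0.68991782, -0.19451982,  1.56624422,  0.15730358,
        0.90246238, -0.21507997]), 'joint_vel': array([ 0.00017708, -0.0021261 , -0.00019562, -0.00389133, -0.00025725,
        0.00018405, -0.00090101]), 'joint_torque': array([-3.11910066e-03, -5.40600157e+01, -1.27120849e+00, -1.58983487e+01,
        9.41920647e-03,  4.39992335e-03,  6.74468097e-06]), 'position': array([ 0.17898571, -0.59822392,  0.23055205]), 'tool_rot': array([-3.13995593e+00,  1.15802002e-04,  2.90886511e-01]), 'contact_force': array([-0.29925889, -0.04419716,  0.46444697]), 'ft_torque': array([ 0.01720185, -0.05925281,  0.01208808]), 'grip_force': 0.0, 'width': 1.003209431511979}
```

View pics/top0.png

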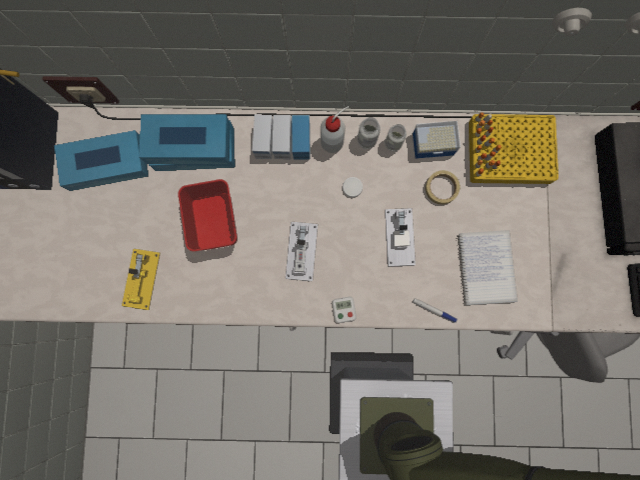

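View pics/scene0.png

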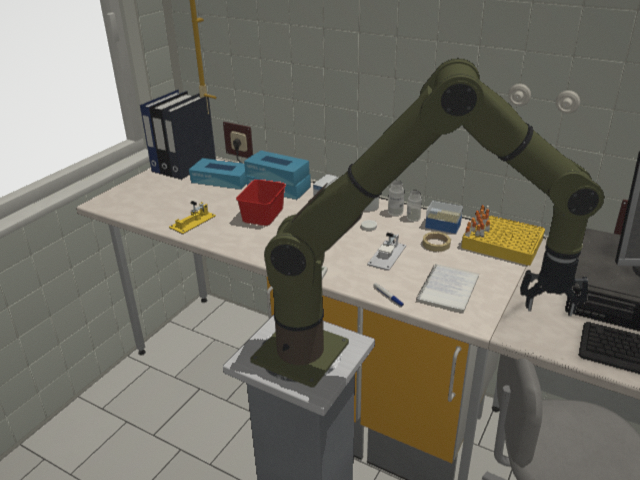

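The top view shows the cassette stand at about (301,251), with the finger end up at (303,232). The square-tile stand is at (400,237), the yellow look-alike at (141,279) and the notebook at (487,268). The scene view agrees, but there the arm hides the cassette stand.

```bash
python3 - <<'E'
from h import *
d=load('top');P=cloud(d);im=d['image']
c=im[210:290,260:340,::-1];cv2.imwrite('pics/c1.png',cv2.resize(c,None,fx=7,fy=7,interpolation=cv2.INTER_CUBIC))
for n,(u,v,h) in dict(well=(299,270,.038),mid=(300,258,.038),knob=(302,229,.076),base_tl=(290,223,.008),base_tr=(317,224,.008),base_bl=(287,279,.008),base_br=(309,280,.008),nb=(487,268,.016)).items(): print(n,ray(d,u,v,h).round(3),P[v,u].round(3))
# notebook mask
m=((P[...,2]>.009)&(P[...,2]<.024)).astype(np.uint8);m[:,:445]=0;m[:,535:]=0;m[:215]=0;m[325:]=0
m=cv2.morphologyEx(m,cv2.MORPH_OPEN,np.ones((3,3)))
cs=max(cv2.findContours(m,0,2)[0],key=cv2.contourArea);r=cv2.minAreaRect(cs);print(r,ray(d,*r[0],.016),[ray(d,*q,.016).round(3) for q in cv2.boxPoints(r)])
# stand raised parts
m=(P[...,2]>.033)&(P[...,2]<.043);m[:215]=0;m[285:]=0;m[:,:280]=0;m[:,325:]=0
q=P[m];print(len(q),q.min(0),q.max(0),q.mean(0))
m=(P[...,2]>.065);m[:205]=0;m[285:]=0;m[:,:280]=0;m[:,325:]=0
print(P[m].round(3)[::3])
E
```

```text
well [0.456 0.286 0.038] [0.456 0.286 0.033]
mid [0.49  0.284 0.038] [0.49  0.284 0.037]
knob [0.569 0.278 0.076] [0.573 0.279 0.049]
base_tl [0.597 0.317 0.008] [0.598 0.317 0.005]
base_tr [0.595 0.237 0.008] [0.596 0.237 0.007]
base_bl [0.431 0.321 0.008] [0.432 0.322 0.002]
base_br [0.43  0.257 0.008] [0.43  0.257 0.009]
nb [ 0.474 -0.259  0.016] [ 0.475 -0.261  0.009]
((488.19915771484375, 266.9314270019531), (73.04196166992188, 51.459171295166016), 84.4006576538086) [ 0.47705368 -0.26216249  0.016     ] [array([ 0.575, -0.179,  0.016]), array([ 0.593, -0.329,  0.016]), array([ 0.381, -0.344,  0.016]), array([ 0.364, -0.196,  0.016])]
230 [0.44723608 0.26160726 0.03301296] [0.58003297 0.30279383 0.04283572] [0.49096487 0.28218649 0.03825664]
[[0.333 0.211 1.525]
 [0.333 0.211 1.525]
 [0.539 0.288 0.085]
 [0.537 0.286 0.075]
 [0.537 0.277 0.081]
 [0.536 0.269 0.083]
 [0.533 0.283 0.083]
 [0.534 0.274 0.08 ]
 [0.531 0.291 0.08 ]
 [0.531 0.283 0.08 ]
 [0.531 0.274 0.081]
 [0.529 0.291 0.075]
 [0.529 0.283 0.076]
 [0.528 0.274 0.08 ]
 [0.526 0.28  0.078]
 [0.525 0.271 0.082]
 [0.333 0.211 1.525]]
```

View pics/c1.png

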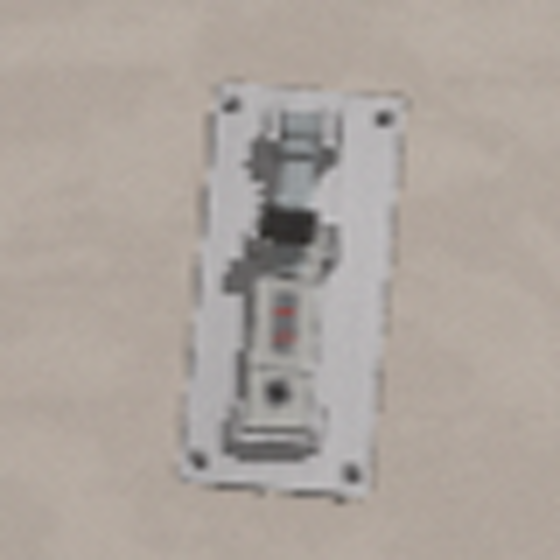

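The crop shows the black knob at crop (289,226), which is full image (301.3,242.3). The window is at (300.7,257), the well at (299.7,266), and the stand is yawed about -0.08 rad. The knob is therefore near (0.532, 0.280, 0.076) and the cassette centre near (0.495, 0.284). I'll move over there now.

```bash
python3 -m crank '[{"slide":[3,2.5,0],"delta_rot":[0,0,-0.037],"jaw":-1},{"slide":[3,2.5,0],"delta_rot":[0,0,-0.037],"jaw":-1},{"slide":[3,2.5,0],"delta_rot":[0,0,-0.037],"jaw":-1},{"slide":[3,2.5,0],"delta_rot":[0,0,-0.037],"jaw":-1},{"slide":[3,2.5,0],"delta_rot":[0,0,-0.037],"jaw":-1},{"slide":[3,2.5,0],"delta_rot":[0,0,-0.037],"jaw":-1},{"slide":[3,2.5,0],"delta_rot":[0,0,-0.037],"jaw":-1},{"slide":[3,2.5,0],"delta_rot":[0,0,-0.037],"jaw":-1},{"slide":[3,2.5,0],"delta_rot":[0,0,-0.037],"jaw":-1},{"slide":[3,2.5,0],"delta_rot":[0,0,-0.037],"jaw":-1}]' 20
python3 -m crank '[{"slide":[0.2,4.5,0],"delta_rot":[0,0,0],"jaw":-1},{"slide":[0.2,4.5,0],"delta_rot":[0,0,0],"jaw":-1},{"slide":[0.2,4.5,0],"delta_rot":[0,0,0],"jaw":-1},{"slide":[0.2,4.5,0],"delta_rot":[0,0,0],"jaw":-1},{"slide":[0.2,4.5,0],"delta_rot":[0,0,0],"jaw":-1},{"slide":[0.2,4.5,0],"delta_rot":[0,0,0],"jaw":-1},{"slide":[0.2,4.5,0],"delta_rot":[0,0,0],"jaw":-1},{"slide":[0.2,4.5,0],"delta_rot":[0,0,0],"jaw":-1},{"slide":[0.2,4.5,0],"delta_rot":[0,0,0],"jaw":-1},{"slide":[0.2,4.5,0],"delta_rot":[0,0,0],"jaw":-1},{"slide":[0.2,4.5,0],"delta_rot":[0,0,0],"jaw":-1},{"slide":[0,4.5,0],"delta_rot":[0,0,0],"jaw":-1}]'
```

```text
time_s: 1.1
position: [0.4801, -0.3474, 0.231]
tool_rot: [-3.141, 0.001, -0.081]
contact_force: [-0.2, -0.8, -0.5]
width: 0.998
grip_force: 0.0
time_s: 2.3
position: [0.501, 0.193, 0.2311]
tool_rot: [3.141, 0.0, -0.079]
contact_force: [0.6, -0.6, -0.1]
width: 1.001
grip_force: 0.0
```

Tracking is good. Next I'll move over the knob and take one close look.

```bash
python3 -m crank '[{"slide":[0.5,4.3,0],"delta_rot":[0,0,0],"jaw":-1},{"slide":[0,4.4,0],"delta_rot":[0,0,0],"jaw":-1},{"slide":[0,0,0],"delta_rot":[0,0,0],"jaw":-1}]'
python3 - <<'E'
from h import *
d=grab('wrist');cv2.imwrite('pics/w1.png',d['image'][...,::-1]);P=cloud(d)
print(d['xyz'],d['attitude'])
h=P[...,2]
reg=(abs(P[...,0]-.52)<.1)&(abs(P[...,1]-.28)<.06)
dark=d['image'].max(2)<70
k=reg&(h>.066)&(h<.09);q=P[k];print('knob',len(q),q.min(0).round(4),q.max(0).round(4),q.mean(0).round(4))
c=(reg&(h>.0355)&(h<.041)).astype(np.uint8)
cn=max(cv2.findContours(c,0,1)[0],key=cv2.contourArea)
b=cv2.minAreaRect(P[...,:2][cn[:,0,1],cn[:,0,0]].astype(np.float32));print('cass',b)
E
```

```text
time_s: 2.6
position: [0.5042, 0.2874, 0.2308]
tool_rot: [-3.136, 0.001, -0.068]
contact_force: [0.3, -0.2, -0.5]
width: 0.998
grip_force: 0.0
[0.5773908  0.28026091 0.37272984] [-0.29349416  0.00540423 -1.63810808]
knob 501 [0.5249 0.2657 0.0751] [0.5401 0.288  0.0837] [0.5333 0.2768 0.0809]
cass ((0.49583181738853455, 0.2790983319282532), (0.025173518806695938, 0.08290877193212509), 85.9533920288086)
```

View pics/w1.png

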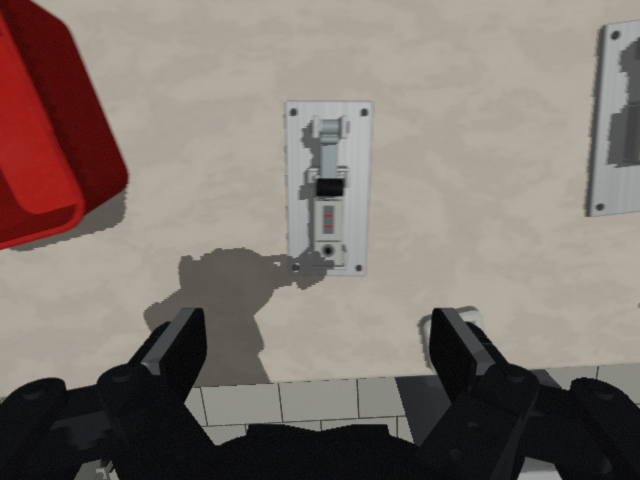

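The wrist view shows the knob at (330,187) and the cassette window at (328,219). The knob centre is (0.5325, 0.277), the cassette centre (0.496, 0.279) and the yaw -0.07, so the tool is already aligned. I'll descend and pinch the knob's ends.

```bash
python3 -m crank '[{"slide":[2.8,-1.0,-2],"delta_rot":[0,0,0],"jaw":-0.6},{"slide":[0,0,-4],"delta_rot":[0,0,0],"jaw":-0.6},{"slide":[0,0,-4],"delta_rot":[0,0,0],"jaw":-0.4},{"slide":[0,0,-4],"delta_rot":[0,0,0],"jaw":-0.4},{"slide":[0,0,-2.5],"delta_rot":[0,0,0],"jaw":-0.3},{"slide":[0,0,-1.2],"delta_rot":[0,0,0],"jaw":-0.2},{"slide":[0,0,0],"delta_rot":[0,0,0],"jaw":-0.2},{"slide":[0,0,0],"delta_rot":[0,0,0],"jaw":1},{"slide":[0,0,0],"delta_rot":[0,0,0],"jaw":1},{"slide":[0,0,0],"delta_rot":[0,0,0],"jaw":1},{"slide":[0,0,0],"delta_rot":[0,0,0],"jaw":1},{"slide":[0,0,0],"delta_rot":[0,0,0],"jaw":1}]' 30
python3 - <<'E'
import numpy as np
# arc steps (cm) along cassette x and z
a0=np.arctan2(30,-45); prev=None
for t in np.arange(0,1.75,.14):
    a=a0-t;p=5.4*np.array([np.cos(a),np.sin(a)])
    if prev is not None: s=p-prev; print(round(t,2),[round(s[0]*.9975,2),round(-s[0]*.07,2),round(s[1],2)])
    prev=p
E
```

```text
time_s: 3.85
position: [0.5358, 0.2779, 0.0571]
tool_rot: [-3.127, -0.006, -0.074]
contact_force: [0.2, 14.1, -4.5]
width: 0.247
grip_force: 32.1
0.14 [np.float64(0.46), np.float64(-0.03), np.float64(0.6)]
0.28 [np.float64(0.54), np.float64(-0.04), np.float64(0.53)]
0.42 [np.float64(0.61), np.float64(-0.04), np.float64(0.45)]
0.56 [np.float64(0.66), np.float64(-0.05), np.float64(0.36)]
0.7 [np.float64(0.71), np.float64(-0.05), np.float64(0.26)]
0.84 [np.float64(0.74), np.float64(-0.05), np.float64(0.16)]
0.98 [np.float64(0.75), np.float64(-0.05), np.float64(0.05)]
1.12 [np.float64(0.75), np.float64(-0.05), np.float64(-0.05)]
1.26 [np.float64(0.74), np.float64(-0.05), np.float64(-0.16)]
1.4 [np.float64(0.71), np.float64(-0.05), np.float64(-0.26)]
1.54 [np.float64(0.67), np.float64(-0.05), np.float64(-0.35)]
1.68 [np.float64(0.61), np.float64(-0.04), np.float64(-0.44)]
```

The knob is pinched (21 mm). There is a small y offset, so I'll relieve it and swing along the arc.

```bash
python3 -m crank '[{"slide":[0.46,0.1,0.6],"delta_rot":[0,0,0],"jaw":1},{"slide":[0.54,0,0.53],"delta_rot":[0,0,0],"jaw":1},{"slide":[0.61,-0.04,0.45],"delta_rot":[0,0,0],"jaw":1},{"slide":[0.66,-0.05,0.36],"delta_rot":[0,0,0],"jaw":1},{"slide":[0.71,-0.05,0.26],"delta_rot":[0,0,0],"jaw":1},{"slide":[0.74,-0.05,0.16],"delta_rot":[0,0,0],"jaw":1}]'
python3 -m crank '[{"slide":[0.75,-0.05,0.05],"delta_rot":[0,0,0],"jaw":1},{"slide":[0.75,-0.05,-0.05],"delta_rot":[0,0,0],"jaw":1},{"slide":[0.74,-0.05,-0.16],"delta_rot":[0,0,0],"jaw":1},{"slide":[0.71,-0.05,-0.26],"delta_rot":[0,0,0],"jaw":1},{"slide":[0.67,-0.05,-0.35],"delta_rot":[0,0,0],"jaw":1},{"slide":[0.61,-0.04,-0.44],"delta_rot":[0,0,0],"jaw":1},{"slide":[0,0,0],"delta_rot":[0,0,0],"jaw":1}]'
```

```text
time_s: 4.45
position: [0.5699, 0.2755, 0.0804]
tool_rot: [-3.131, 0.001, -0.074]
contact_force: [-4.1, 11.6, -0.3]
width: 0.251
grip_force: 30.2
time_s: 5.15
position: [0.6165, 0.2722, 0.0692]
tool_rot: [-3.129, -0.007, -0.077]
contact_force: [1.2, 10.2, 2.3]
width: 0.252
grip_force: 29.5
```

The finger should be at about 1.68 rad. I'll release it, rise, move back over the cassette and look.

```bash
python3 -m crank '[{"slide":[0,0,0],"delta_rot":[0,0,0],"jaw":-0.2},{"slide":[0,0,0],"delta_rot":[0,0,0],"jaw":-0.2},{"slide":[0,0,0],"delta_rot":[0,0,0],"jaw":-0.2},{"slide":[0,0,3],"delta_rot":[0,0,0],"jaw":-0.2},{"slide":[0,0,4],"delta_rot":[0,0,0],"jaw":-0.2},{"slide":[0,0,4],"delta_rot":[0,0,0],"jaw":-0.2},{"slide":[-4,0,2],"delta_rot":[0,0,0],"jaw":-0.2},{"slide":[-4,0.2,2],"delta_rot":[0,0,0],"jaw":-0.2},{"slide":[-4,0.4,0],"delta_rot":[0,0,0],"jaw":-0.2},{"slide":[0,0,0],"delta_rot":[0,0,0],"jaw":-0.2}]'
python3 - <<'E'
from h import *
d=grab('wrist');cv2.imwrite('pics/w2.png',d['image'][...,::-1]);P=cloud(d)
h=P[...,2]
reg=(abs(P[...,0]-.54)<.14)&(abs(P[...,1]-.28)<.06)
k=reg&(h>.066)&(h<.11);q=P[k];print('knob',len(q),q.min(0).round(4),q.max(0).round(4),q.mean(0).round(4))
c=(reg&(h>.0355)&(h<.041)).astype(np.uint8)
cn=max(cv2.findContours(c,0,1)[0],key=cv2.contourArea)
b=cv2.minAreaRect(P[...,:2][cn[:,0,1],cn[:,0,0]].astype(np.float32));print('cass',b)
E
```

```text
time_s: 6.15
position: [0.4872, 0.2706, 0.2165]
tool_rot: [3.14, 0.006, -0.075]
contact_force: [0.7, -0.1, -0.3]
width: 0.601
grip_force: 0.0
knob 1708 [0.5817 0.2596 0.066 ] [0.6276 0.2819 0.1043] [0.6062 0.2716 0.0872]
cass ((0.4957406520843506, 0.27970314025878906), (0.025723615661263466, 0.08294802904129028), 85.84265899658203)
```

View pics/w2.png

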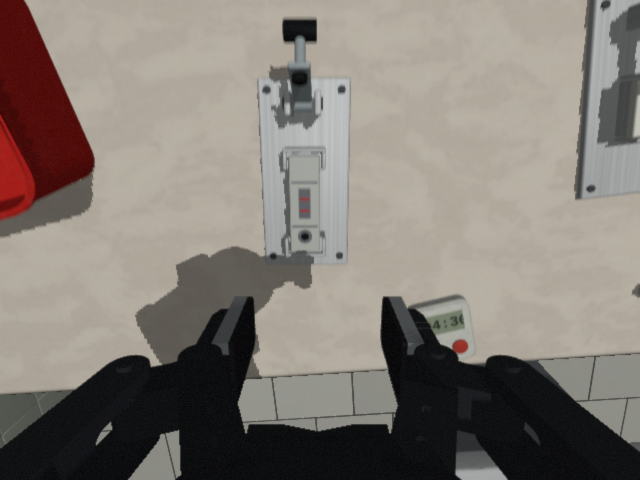

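The picture shows the finger standing open with the knob at (300,30). The cassette is still seated with its window at (304,203), centre (0.496, 0.280). I'll descend and grip it mid-length.

```bash
python3 -m crank '[{"slide":[0.4,1.0,-3],"delta_rot":[0,0,0],"jaw":-0.2},{"slide":[0,0,-4.5],"delta_rot":[0,0,0],"jaw":-0.2},{"slide":[0,0,-4.5],"delta_rot":[0,0,0],"jaw":-0.2},{"slide":[0,0,-4],"delta_rot":[0,0,0],"jaw":-0.2},{"slide":[0,0,-2.5],"delta_rot":[0,0,0],"jaw":-0.2},{"slide":[0,0,-1.5],"delta_rot":[0,0,0],"jaw":-0.2},{"slide":[0,0,0],"delta_rot":[0,0,0],"jaw":-0.2},{"slide":[0,0,0],"delta_rot":[0,0,0],"jaw":-0.2}]' 25
python3 -c "
from workcell import ctrl;print(ctrl.state()['position'])"
```

```text
time_s: 7.0
position: [0.499, 0.2804, 0.0165]
tool_rot: [-3.141, -0.002, -0.08]
contact_force: [0.6, 0.5, 0.7]
width: 0.604
grip_force: 0.0
[0.4989569  0.28039056 0.01649468]
```

```bash
python3 -m crank '[{"slide":[-0.5,0,-0.1],"delta_rot":[0,0,0],"jaw":0},{"slide":[0,0,0],"delta_rot":[0,0,0],"jaw":1},{"slide":[0,0,0],"delta_rot":[0,0,0],"jaw":1},{"slide":[0,0,0],"delta_rot":[0,0,0],"jaw":1},{"slide":[0,0,0],"delta_rot":[0,0,0],"jaw":1},{"slide":[0,0,0],"delta_rot":[0,0,0],"jaw":1}]' 25
```

```text
time_s: 7.6
position: [0.4926, 0.2809, 0.016]
tool_rot: [-3.141, -0.0, -0.079]
contact_force: [-2.6, -0.8, 6.8]
width: 0.302
grip_force: 25.2
```

The grip is at 25.7 mm. Lifting straight up, slowly at first.

```bash
python3 -m crank '[{"slide":[0,0,0.4],"delta_rot":[0,0,0],"jaw":1},{"slide":[0,0,0.6],"delta_rot":[0,0,0],"jaw":1},{"slide":[0,0,1],"delta_rot":[0,0,0],"jaw":1},{"slide":[0,0,2],"delta_rot":[0,0,0],"jaw":1},{"slide":[0,0,3],"delta_rot":[0,0,0],"jaw":1},{"slide":[0,0,3],"delta_rot":[0,0,0],"jaw":1},{"slide":[0,0,3],"delta_rot":[0,0,0],"jaw":1},{"slide":[0,0,3],"delta_rot":[0,0,0],"jaw":1},{"slide":[0,0,1],"delta_rot":[0,0,0],"jaw":1},{"slide":[0,0,0],"delta_rot":[0,0,0],"jaw":1}]'
python3 - <<'E'
from h import *
d=grab('top');im=d['image'];cv2.imwrite('pics/t2.png',cv2.resize(im[190:310,250:530,::-1],None,fx=2.8,fy=2.8,interpolation=cv2.INTER_CUBIC))
d=grab('wrist');P=cloud(d);s=ctrl.state();print(s['position'],s['width'],s['grip_force'])
cv2.imwrite('pics/w3.png',d['image'][...,::-1])
E
```

```text
time_s: 8.6
position: [0.4937, 0.2809, 0.1866]
tool_rot: [-3.139, -0.003, -0.079]
contact_force: [-0.7, -0.4, -0.1]
width: 0.299
grip_force: 24.7
[0.49212996 0.28007673 0.18413053] 0.29954406614181667 24.680837094783783
```

View pics/w3.png

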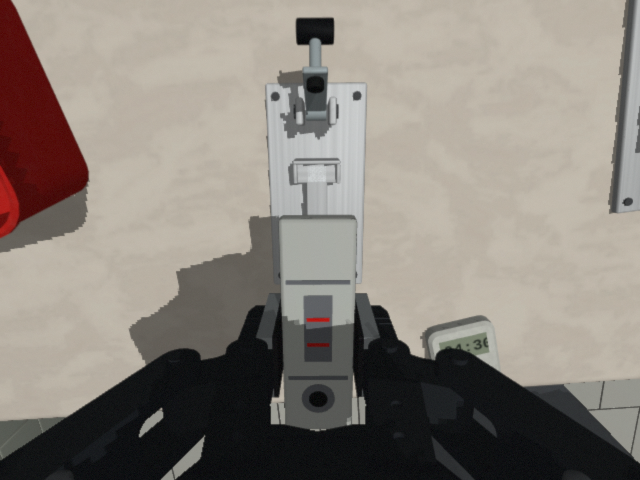

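The cassette is held level with its window at (318,328), and the finger is still open. However, the fingertips reach about 14 mm below its underside, so I couldn't set it down gently on the notebook. I'll lower it straight back into its seat, regrip 14 mm higher with the tips, and lift again.

```bash
python3 -m crank '[{"slide":[0,0,-3],"delta_rot":[0,0,0],"jaw":1},{"slide":[0,0,-4],"delta_rot":[0,0,0],"jaw":1},{"slide":[0,0,-4],"delta_rot":[0,0,0],"jaw":1},{"slide":[0,0,-3],"delta_rot":[0,0,0],"jaw":1},{"slide":[0,0,-1.5],"delta_rot":[0,0,0],"jaw":1},{"slide":[0,0,-0.5],"delta_rot":[0,0,0],"jaw":1},{"slide":[0,0,0],"delta_rot":[0,0,0],"jaw":1},{"slide":[0,0,0],"delta_rot":[0,0,0],"jaw":1}]'
python3 -m crank '[{"slide":[0,0,-0.4],"delta_rot":[0,0,0],"jaw":1},{"slide":[0,0,-0.3],"delta_rot":[0,0,0],"jaw":1},{"slide":[0,0,-0.2],"delta_rot":[0,0,0],"jaw":1},{"slide":[0,0,0],"delta_rot":[0,0,0],"jaw":1},{"slide":[0,0,0],"delta_rot":[0,0,0],"jaw":1}]'
```

```text
time_s: 9.5
position: [0.4936, 0.2808, 0.0259]
tool_rot: [-3.141, -0.002, -0.079]
contact_force: [0.0, 0.1, 0.3]
width: 0.299
grip_force: 24.7
time_s: 10.0
position: [0.4929, 0.2806, 0.0161]
tool_rot: [-3.141, -0.0, -0.079]
contact_force: [-0.1, 0.2, 2.0]
width: 0.298
grip_force: 24.9
```

Seated at the same height with a light touch. Opening, raising 14 mm and regripping.

```bash
python3 -m crank '[{"slide":[0,0,0],"delta_rot":[0,0,0],"jaw":0.1},{"slide":[0,0,0],"delta_rot":[0,0,0],"jaw":0.1},{"slide":[0,0,0.7],"delta_rot":[0,0,0],"jaw":0.1},{"slide":[0.2,0,0.6],"delta_rot":[0,0,0],"jaw":0.1},{"slide":[0,0,0],"delta_rot":[0,0,0],"jaw":0.1},{"slide":[0,0,0],"delta_rot":[0,0,0],"jaw":1},{"slide":[0,0,0],"delta_rot":[0,0,0],"jaw":1},{"slide":[0,0,0],"delta_rot":[0,0,0],"jaw":1},{"slide":[0,0,0],"delta_rot":[0,0,0],"jaw":1},{"slide":[0,0,0],"delta_rot":[0,0,0],"jaw":1}]' 35
python3 -m crank '[{"slide":[0,0,0.4],"delta_rot":[0,0,0],"jaw":1},{"slide":[0,0,0.6],"delta_rot":[0,0,0],"jaw":1},{"slide":[0,0,1],"delta_rot":[0,0,0],"jaw":1},{"slide":[0,0,2],"delta_rot":[0,0,0],"jaw":1},{"slide":[0,0,3],"delta_rot":[0,0,0],"jaw":1},{"slide":[0,0,3],"delta_rot":[0,0,0],"jaw":1},{"slide":[0,0,3],"delta_rot":[0,0,0],"jaw":1},{"slide":[0,0,0],"delta_rot":[0,0,0],"jaw":1}]'
python3 - <<'E'
from h import *
d=grab('wrist');cv2.imwrite('pics/w4.png',d['image'][...,::-1]);s=ctrl.state();print(s['position'],s['width'])
P=cloud(d);Z=P[...,2]
# cassette top patches: white, depth near
m=(d['image'].min(2)>110)&(Z>.1)&(Z<.2)
q=P[m];A=np.c_[q[:,:2],np.ones(len(q))];c,*_=np.linalg.lstsq(A,q[:,2],rcond=None);print(len(q),'tilt',c[:2],q.mean(0),q.min(0),q.max(0))
E
```

```text
time_s: 11.0
position: [0.4952, 0.2806, 0.0294]
tool_rot: [-3.141, -0.001, -0.079]
contact_force: [-1.2, 0.3, 5.6]
width: 0.292
grip_force: 34.6
time_s: 11.8
position: [0.4972, 0.2818, 0.1634]
tool_rot: [-3.137, -0.007, -0.079]
contact_force: [1.2, -0.3, -0.6]
width: 0.288
grip_force: 34.5
[0.49598373 0.28115009 0.16134772] 0.2957459540201153
6023 tilt [-0.41709872  0.06488614] [0.52429457 0.27809406 0.16917079] [0.4549517  0.25372659 0.10015069] [0.59843268 0.29600519 0.19964151]
```

View pics/w4.png

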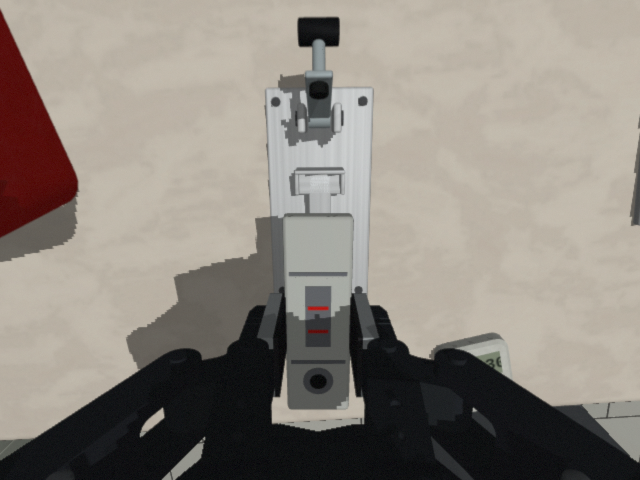

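It's held level at the tips, window at (318,316), finger still open. Carrying it to the notebook centre at (0.477, -0.262).

```bash
python3 -m crank '[{"slide":[0,-1.5,1],"delta_rot":[0,0,0],"jaw":1},{"slide":[0,-3,1],"delta_rot":[0,0,0],"jaw":1},{"slide":[0,-4,0],"delta_rot":[0,0,0],"jaw":1},{"slide":[-0.2,-4,0],"delta_rot":[0,0,0],"jaw":1},{"slide":[-0.2,-4,0],"delta_rot":[0,0,0],"jaw":1},{"slide":[-0.2,-4,0],"delta_rot":[0,0,0],"jaw":1},{"slide":[-0.2,-4,0],"delta_rot":[0,0,0],"jaw":1},{"slide":[-0.2,-4,0],"delta_rot":[0,0,0],"jaw":1},{"slide":[-0.2,-4,0],"delta_rot":[0,0,0],"jaw":1},{"slide":[-0.2,-4,0],"delta_rot":[0,0,0],"jaw":1},{"slide":[-0.2,-4,0],"delta_rot":[0,0,0],"jaw":1},{"slide":[-0.2,-4,0],"delta_rot":[0,0,0],"jaw":1}]'
python3 -m crank '[{"slide":[0,-4,0],"delta_rot":[0,0,0],"jaw":1},{"slide":[0,-3,0],"delta_rot":[0,0,0],"jaw":1},{"slide":[0,-2,0],"delta_rot":[0,0,0],"jaw":1},{"slide":[0,-0.8,0],"delta_rot":[0,0,0],"jaw":1},{"slide":[0,0,0],"delta_rot":[0,0,0],"jaw":1},{"slide":[0,0,-2],"delta_rot":[0,0,0],"jaw":1},{"slide":[0,0,-3],"delta_rot":[0,0,0],"jaw":1},{"slide":[0,0,-3],"delta_rot":[0,0,0],"jaw":1},{"slide":[0,0,-2],"delta_rot":[0,0,0],"jaw":1},{"slide":[0,0,-1],"delta_rot":[0,0,0],"jaw":1},{"slide":[0,0,0],"delta_rot":[0,0,0],"jaw":1}]'
python3 - <<'E'
from h import *
d=grab('wrist');cv2.imwrite('pics/w5.png',d['image'][...,::-1]);P=cloud(d)
m=((P[...,2]>.009)&(P[...,2]<.023)).astype(np.uint8)
q=P[m>0];print(ctrl.state()['position'],q.min(0),q.max(0))
E
```

```text
time_s: 13.05
position: [0.4746, -0.1671, 0.1783]
tool_rot: [3.141, 0.003, -0.08]
contact_force: [0.8, -0.6, -1.2]
width: 0.287
grip_force: 34.6
time_s: 14.15
position: [0.476, -0.2607, 0.0678]
tool_rot: [-3.14, 0.003, -0.077]
contact_force: [0.6, -0.9, -0.2]
width: 0.291
grip_force: 34.5
[ 0.47672324 -0.26145594  0.06877525] [ 0.33381685 -0.34445347  0.0090159 ] [ 0.58843815 -0.0511432   0.01599596]
```

View pics/w5.png

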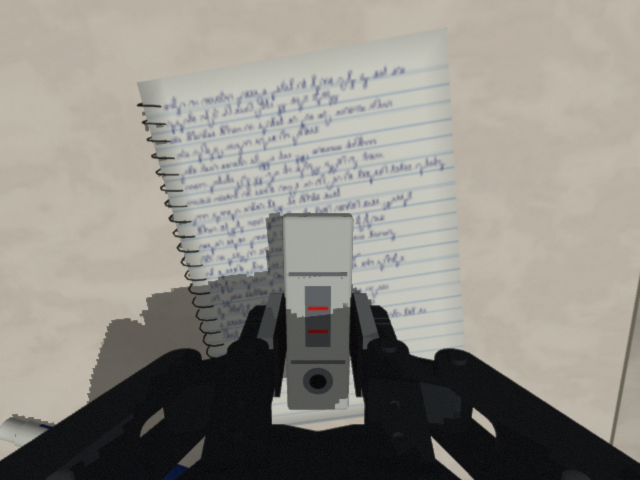

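The cassette, window at (318,316), is over the middle of the page at mid-length. Lowering gently to contact.

```bash
python3 -m crank '[{"slide":[0,0,-1.5],"delta_rot":[0,0,0],"jaw":1},{"slide":[0,0,-1.5],"delta_rot":[0,0,0],"jaw":1},{"slide":[0,0,-1],"delta_rot":[0,0,0],"jaw":1},{"slide":[0,0,-0.5],"delta_rot":[0,0,0],"jaw":1},{"slide":[0,0,-0.3],"delta_rot":[0,0,0],"jaw":1},{"slide":[0,0,-0.2],"delta_rot":[0,0,0],"jaw":1},{"slide":[0,0,0],"delta_rot":[0,0,0],"jaw":1},{"slide":[0,0,0],"delta_rot":[0,0,0],"jaw":1}]'
```

```text
time_s: 15.0
position: [0.4769, -0.2627, 0.0192]
tool_rot: [3.141, -0.001, -0.079]
contact_force: [-0.2, -0.3, 0.1]
width: 0.292
grip_force: 34.5
```

```bash
python3 -m crank '[{"slide":[0,0,-0.1],"delta_rot":[0,0,0],"jaw":1},{"slide":[0,0,-0.1],"delta_rot":[0,0,0],"jaw":1},{"slide":[0,0,-0.1],"delta_rot":[0,0,0],"jaw":1},{"slide":[0,0,0],"delta_rot":[0,0,0],"jaw":1},{"slide":[0,0,0],"delta_rot":[0,0,0],"jaw":1}]'
```

```text
time_s: 15.5
position: [0.4767, -0.2626, 0.0158]
tool_rot: [3.142, 0.0, -0.079]
contact_force: [0.1, -0.4, -0.0]
width: 0.29
grip_force: 34.5
```

```bash
python3 -m crank '[{"slide":[0,0,-0.1],"delta_rot":[0,0,0],"jaw":1},{"slide":[0,0,-0.05],"delta_rot":[0,0,0],"jaw":1},{"slide":[0,0,0],"delta_rot":[0,0,0],"jaw":1},{"slide":[0,0,0],"delta_rot":[0,0,0],"jaw":1}]'
```

```text
time_s: 15.9
position: [0.4767, -0.2626, 0.0143]
tool_rot: [3.142, 0.0, -0.079]
contact_force: [-0.3, -0.9, 0.3]
width: 0.29
grip_force: 34.5
```

```bash
python3 -m crank '[{"slide":[0,0,-0.1],"delta_rot":[0,0,0],"jaw":1},{"slide":[0,0,0],"delta_rot":[0,0,0],"jaw":1},{"slide":[0,0,0],"delta_rot":[0,0,0],"jaw":1}]'
```

```text
time_s: 16.2
position: [0.4767, -0.2625, 0.0133]
tool_rot: [3.142, 0.0, -0.079]
contact_force: [0.4, 0.2, -0.9]
width: 0.294
grip_force: 34.5
```

```bash
python3 -m crank '[{"slide":[0,0,-0.1],"delta_rot":[0,0,0],"jaw":1},{"slide":[0,0,0],"delta_rot":[0,0,0],"jaw":1},{"slide":[0,0,0],"delta_rot":[0,0,0],"jaw":1}]'; python3 -m crank '[{"slide":[0,0,-0.05],"delta_rot":[0,0,0],"jaw":1},{"slide":[0,0,0],"delta_rot":[0,0,0],"jaw":1},{"slide":[0,0,0],"delta_rot":[0,0,0],"jaw":1}]'
```

```text
time_s: 16.5
position: [0.4767, -0.2626, 0.0123]
tool_rot: [3.142, 0.0, -0.079]
contact_force: [0.3, -0.2, -0.4]
width: 0.291
grip_force: 34.6
time_s: 16.8
position: [0.4767, -0.2626, 0.0121]
tool_rot: [3.141, -0.0, -0.079]
contact_force: [-0.6, 1.5, 6.2]
width: 0.289
grip_force: 37.8
```

Contact at 6 N. Releasing, then retreating straight up.

```bash
python3 -m crank '[{"slide":[0,0,0.05],"delta_rot":[0,0,0],"jaw":0.1},{"slide":[0,0,0.1],"delta_rot":[0,0,0],"jaw":0},{"slide":[0,0,0],"delta_rot":[0,0,0],"jaw":-0.2},{"slide":[0,0,0],"delta_rot":[0,0,0],"jaw":-0.2},{"slide":[0,0,1],"delta_rot":[0,0,0],"jaw":-0.2},{"slide":[0,0,3],"delta_rot":[0,0,0],"jaw":-0.2},{"slide":[0,0,4],"delta_rot":[0,0,0],"jaw":-0.2},{"slide":[0,0,4],"delta_rot":[0,0,0],"jaw":-0.2},{"slide":[0,0,4],"delta_rot":[0,0,0],"jaw":-0.2},{"slide":[0,0,2],"delta_rot":[0,0,0],"jaw":-0.2},{"slide":[0,0,0],"delta_rot":[0,0,0],"jaw":-0.2},{"slide":[0,0,0],"delta_rot":[0,0,0],"jaw":-0.2}]'
python3 - <<'E'
from h import *
d=grab('wrist');t=grab('top')
cv2.imwrite('pics/f.png',np.vstack([cv2.resize(d['image'][:,:,::-1],(400,300)),cv2.resize(t['image'][200:320,260:420,::-1],(400,300))]))
P=cloud(d);h=P[...,2];c=((h>.0205)&(h<.03)).astype(np.uint8)
cn=max(cv2.findContours(c,0,1)[0],key=cv2.contourArea);print('cass',cv2.minAreaRect(P[...,:2][cn[:,0,1],cn[:,0,0]].astype(np.float32)))
P=cloud(t);r=P[200:260,285:320].reshape(-1,3);r=r[(r[:,2]>.07)&(r[:,2]<.12)];print('finger',r.mean(0),r.max(0))
E
```

```text
time_s: 18.0
position: [0.4765, -0.2625, 0.1937]
tool_rot: [3.141, -0.001, -0.079]
contact_force: [-0.0, -0.6, -0.6]
width: 0.598
grip_force: 0.0
cass ((0.5300062298774719, -0.026638859882950783), (0.0028851903043687344, 0.004401182755827904), 2.783129930496216)
finger [0.60477257 0.27409427 0.08873597] [0.62496922 0.28436844 0.10792989]
```

View pics/f.png

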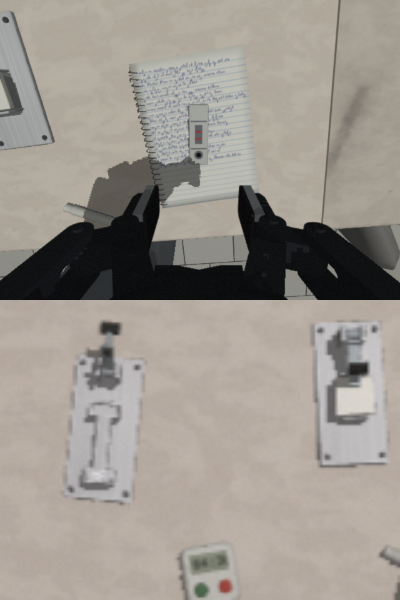

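The cassette lies flat and window up in the middle of the notebook, at (198,133) in the upper panel. In the lower panel the stand is empty and its finger stands open. The gripper is clear of everything, so I'm handing in.

```bash
python3 -c "
from workcell import ctrl;print(ctrl.sign_off())"
```

```text
the job is handed in; nothing more can be done
None
```

The job is handed in: the cassette lies flat, window up, in the middle of the notebook, and the hold-down finger is open; no verdict came back, so this rests on the last camera pictures.

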